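Feel which pepper mill is full and set it on the table

ROBOT

A 7-joint arm with a two-finger parallel gripper is mounted at the origin on the work surface. World frame = base frame: x ahead of the robot, y to its left, z up, the work surface at z = 0. Lengths are in m, angles in rad, forces in N, time in s.
With the tool pointing down it reaches from about 0.35 to 0.9 m from the base axis. Payload 8.1 kg.
Tool frame: the origin (TCP) lies midway between the tips of the shut fingers; the grasp point (between the pads) lies 19 mm behind it; z points along the fingers, y is the line along which they close (so a half turn about z gives the same grasp; the last joint's range is limited). The gripper opens to 85 mm and grips with 20 to 120 N. Pads are 22 mm wide; open, the fingers measure 114 mm over their backs; the gripper's body (76 mm by 85 mm) begins 54 mm behind the grasp point. The pads swing forward as they close: fully open they stand 13 mm farther back than shut.
Start: joints at [1.051, 0.434, 0.025, 1.573, -0.012, 1.134, -0.075], TCP at [0.253, -0.572, 0.231] pointing down, gripper open.
Joint ranges: [-2.62, 2.62], [-0.44, 2.09], [-1.27, 1.32], [0.08, 2.57], [-1.32, 4.46], [0.12, 2], [-2.74, 2.74]. Speed limits (rad/s): [2.22, 2.22, 3.01, 3.01, 3.14, 3.14, 3.14].

INTERFACE

Orientations are given as a rotation vector (axis times angle).
In Python, from rig import r, fingers, kin, telemetry, eyes, look_for gives the robot as it stands. The module is installed in compiled form; this text tells all that it offers. Calls block until the motion is done:
- r.reach(position, orientation): joint-space move of the TCP to a pose.
- r.move_straight(position, ori=None, feed=0.15, force_limit=None): straight line of the TCP; ori=None keeps the orientation; feed is the mean speed in m/s. With force_limit (N) it stops when the force on the tool has changed by that much, and returns True; else False.
- r.set_joints(angles): joint-space move.
- fingers.move_gripper(opening, f_grip=None): opening from 0.0 (shut) to 1.0 (fully open); f_grip is the grip in N (None keeps the last); returns when the fingers have stopped.
- r.pause(seconds).
- kin.solve_ik(position, orientation): joint angles nearest the present ones, or None.
- telemetry.sense(): the state.
- eyes.capture(name): name is "scene" or "top" or "wrist"; returns the picture (400x640x3 uint8, red, green, blue); there is no depth.
- eyes.get_calibration(name): a dict with "intrinsics" (3x3 intrinsics, pixels), "eye" and "attitude" of the camera in the world. Camera axes: x right, y up, looking along -z (the intrinsics and any distortion apply to the point x, -y, -z); pixel columns grow to the right and rows downward; lengths in m; the calibration is good to about 2 mm. A picture is of the moment at which its call begins: read the wrist's pose just before it. get_calibration takes no time and is no camera call; for the wrist camera it gives the pose at the moment of the call.
A pose or a line that the arm cannot do raises r.IKError and nothing moves.
- r.finish_job(): hands the job in; it is judged then, once.
Trained networks look in the newest picture that a camera, given by its name, has taken for a name from the list of things; names that differ only in an ending like _2 or _b are one class to them, and where a whole thing is asked for, a point or a joint stands for the part that bears it (a point fixed in the world has none). Each returns a list of dicts, best first, with "confidence" (0 to 1); they miss things now and then, are a little off and sometimes report something else, mostly with a low value. They report only what shows in the picture. A call takes as long as a camera call. They do not tell look-alikes from the thing itself.
- look_for(name, camera): "xyz" ([x, y, z] in m, in world coordinates, good to about 4 mm: the middle of the surface that is visible of it).
The state is a dict: "clock": time; "q": joint angles; "qvel": joint speeds; "joint_efforts": joint torques, N m; "tool_pos": TCP position; "eef_rot": TCP orientation; "contact_force": force on the tool from outside, world axes, zero at the start; "moment": the same for the moment, N m; "gripper_width": opening from 0.0 (shut) to 1.0 (fully open); "gripper_force": force on a finger pad.
Only numpy, scipy, OpenCV 4.12 (cv2) and the standard library are available. Lean on these libraries where they do the work, as an engineer would, in place of code of your own. Each camera call takes 0.05 s, during which the arm holds its last target. There are 200 camera calls.

TASK

One of the two pepper mills is full and the other empty. Feel which is which by lifting them clear of the table one at a time, the left one first, laying each down flat and letting go of it again before you go on; then stand the full (heavier) mill gently upright, foot down, in the round holder cup, and lay the empty one flat in the steel tray for refilling. Leave the wine glass, the tumbler and the spoon where they are.

Things in the scene. Friction and masses are not known exactly. Their poses are not given: they have to be found in the camera images.
- mill_left: pepper mill, lying, on the left (larger y) at the start: square bar 34 x 34 x 150 mm. Origin at its centre (17 mm up when lying), centre of mass within 6 mm of it; x axis from foot (-75 mm) to head tip (+75 mm). Dark wood to x = +35 mm, 24 mm square steel neck to +43, 34 mm square steel head to +67, 16 mm knob to +75. Head first points to +y (robot's left) within 20 degrees.
- mill_right: pepper mill, lying, on the right (smaller y) at the start: square bar 34 x 34 x 150 mm. Origin at its centre (17 mm up when lying), centre of mass within 6 mm of it; x axis from foot (-75 mm) to head tip (+75 mm). Dark wood to x = +35 mm, 24 mm square steel neck to +43, 34 mm square steel head to +67, 16 mm knob to +75. Head first points to +y (robot's left) within 20 degrees.
- mill_left_foot (a point): centre of the foot face of the left mill. The mills look the same; either may be the full one (0.28 to 0.38 kg), the other is empty (0.14 to 0.18 kg).
- mill_right_foot (a point): centre of the foot face of the right mill. The mills look the same; either may be the full one (0.28 to 0.38 kg), the other is empty (0.14 to 0.18 kg).
- mill_left_head (a point): tip of the head of the left mill.
- mill_right_head (a point): tip of the head of the right mill.
- stand: steel condiment stand, fixed to the table: round base 100 mm across and 6 mm high, carrying one upright round holder cup, 70 mm outside and 64 mm inside diameter, rim 56 mm above the table. Origin at the centre of its underside.
- cup_floor (a point): centre of the flat inner floor of the holder cup, 10 mm above the table and 46 mm below the rim.
- tray: shallow open steel tray, fixed to the table: 130 mm (its x) by 240 mm (its y), 18 mm high, walls and floor 5 mm thick; inside 120 x 230 mm, floor 5 mm above the table. Origin at the centre of its underside. Turned by up to about 9 degrees.
- wine_glass: stemmed wine glass standing on the table, 185 mm high, 68 mm across. Origin at the centre of its underside. Not to be moved.
- tumbler: glass tumbler standing on the table, 90 mm high, 68 mm across. Origin at the centre of its underside. Not to be moved.
- spoon: steel spoon lying on the table, 190 mm long along its x axis, flat. Origin at about its middle. Not to be moved.
Not all that is in view belongs to the job. What is shaped like the mill_left but orange, red or turquoise is not meant.

How it is judged:
On the way, in this order (a step that is already met when the one before it is completed fails the run):
1. the left mill is lifted clear of the table while the right one lies (height (world z) of mill_left above 0.035 m and height (world z) of mill_right below 0.032 m), for 0.2 s.
2. the left mill lies flat again, let go of (height (world z) of mill_left below 0.032 m and angle between mill_left's own x axis and vertical above 1.4 rad and contact force between mill_left and the fingers below 0.1 N), for 0.1 s.
3. the right mill is lifted clear of the table while the left one lies (height (world z) of mill_right above 0.035 m and height (world z) of mill_left below 0.032 m), for 0.2 s.
4. the right mill lies flat again, let go of (height (world z) of mill_right below 0.032 m and angle between mill_right's own x axis and vertical above 1.4 rad and contact force between mill_right and the fingers below 0.1 N), for 0.1 s.
At the end, for the whole second after the job is handed in: Full mill upright in the cup: foot within 20 mm of its centre, under 6 mm above its floor, lean under 0.12 rad, weighing on the stand with over 2.2 N (only the full one does); empty mill flat on the tray floor, its centre within 50 mm (tray x) and 110 mm (tray y) of the tray's; both at rest ((((horizontal distance between mill_left_foot and cup_floor below 0.02 m and z of mill_left_foot in the frame of cup_floor below 0.006 m and height (world z) of mill_left_head above 0.14 m and angle between mill_left's own x axis and vertical below 0.12 rad and contact force between mill_left and stand above 2.2 N and linear speed of mill_left below 0.02 m/s) and ((height (world z) of mill_right below 0.032 m and angle between mill_right's own x axis and vertical above 1.4 rad) and x of mill_right in the frame of tray between -0.05 and 0.05 m and y of mill_right in the frame of tray between -0.11 and 0.11 m and z of mill_right in the frame of tray below 0.027 m and linear speed of mill_right below 0.02 m/s)) or ((horizontal distance between mill_right_foot and cup_floor below 0.02 m and z of mill_right_foot in the frame of cup_floor below 0.006 m and height (world z) of mill_right_head above 0.14 m and angle between mill_right's own x axis and vertical below 0.12 rad and contact force between mill_right and stand above 2.2 N and linear speed of mill_right below 0.02 m/s) and ((height (world z) of mill_left below 0.032 m and angle between mill_left's own x axis and vertical above 1.4 rad) and x of mill_left in the frame of tray between -0.05 and 0.05 m and y of mill_left in the frame of tray between -0.11 and 0.11 m and z of mill_left in the frame of tray below 0.027 m and linear speed of mill_left below 0.02 m/s)))); the robot touches nothing.
It fails at once if a bystander (wine glass, tumbler, spoon) is moved by more than 30 mm (distance of any of wine_glass, tumbler, spoon from where it was at the start of the episode above 0.03 m).
It fails at once if a mill is banged into the stand (over 60 N) (contact force between any of mill_left, mill_right and stand above 60 N).
It also fails if it takes over 72 s, if anything falls off the work surface, if the arm or the gripper's body presses on something with over 40 N, if the wrist force passes 120 N, or if a joint passes its speed limit or range.

## Working session

There is one attempt and no reset: what is moved stays moved. The work goes in short steps, each a Python script; the robot and the scene stay as the last script left them, time stands still between calls to the robot, and variables do not carry over. Pictures are saved under pics/ and viewed, at most 10 in all, crops included, and the job is handed in when it is done.

```bash
mkdir -p pics; python3 - <<'E'
from rig import r, fingers, kin, telemetry, eyes, look_for
import cv2, numpy as np
for c in ("scene","top"):
    im=eyes.capture(c); cv2.imwrite(f"pics/{c}0.png",im[:,:,::-1])
    cal=eyes.get_calibration(c); print(c,np.round(cal["intrinsics"],1).tolist(),np.round(cal["eye"],3),np.round(cal["attitude"],3).tolist(),[k for k in cal])
    for n in ("mill_left","mill_left_foot","mill_left_head","stand","tray","wine_glass","tumbler","spoon"):
        try: print(n,[(np.round(d["xyz"],3).tolist(),round(d["confidence"],2)) for d in look_for(n,c)])
        except Exception as e: print(n,e)
s=telemetry.sense(); print(s["clock"],s["tool_pos"],s["eef_rot"],s["contact_force"])
E
```

```text
scene [[411.7, 0.0, 316.6], [0.0, 411.7, 203.3], [0.0, 0.0, 1.0]] [1.505 0.172 0.844] [0.674, 0.766, 1.517] ['intrinsics', 'eye', 'attitude']
mill_left [([0.286, 0.242, 0.029], 0.86), ([0.352, -0.262, 0.024], 0.65), ([0.447, -0.048, 0.029], 0.62)]
mill_left_foot [([0.422, 0.447, 0.03], 0.94), ([0.284, 0.243, 0.032], 0.9), ([0.343, -0.264, 0.025], 0.62), ([0.438, 0.236, 0.029], 0.61)]
mill_left_head [([0.42, 0.446, 0.029], 0.9), ([0.288, 0.239, 0.025], 0.84), ([0.437, 0.242, 0.031], 0.81), ([0.348, -0.261, 0.025], 0.65)]
stand [([0.51, -0.217, 0.029], 0.86), ([0.446, -0.046, 0.026], 0.66)]
tray [([0.678, 0.11, 0.007], 0.86)]
wine_glass [([0.734, -0.186, 0.146], 0.82)]
tumbler [([0.694, -0.327, 0.065], 0.71)]
spoon [([0.68, 0.347, 0.016], 0.59)]
top [[370.9, 0.0, 325.5], [0.0, 370.9, 199.2], [0.0, 0.0, 1.0]] [0.315 0.066 1.079] [0.13, -0.165, -1.534] ['intrinsics', 'eye', 'attitude']
mill_left [([0.271, 0.242, 0.031], 0.98), ([0.328, -0.255, 0.033], 0.97), ([0.421, 0.243, 0.034], 0.69), ([0.671, 0.104, 0.005], 0.65), ([0.397, 0.447, 0.033], 0.58)]
mill_left_foot [([0.402, 0.451, 0.034], 0.81), ([0.335, -0.258, 0.036], 0.79), ([0.277, 0.239, 0.033], 0.65), ([0.423, 0.24, 0.034], 0.6)]
mill_left_head [([0.334, -0.26, 0.036], 0.72), ([0.279, 0.233, 0.033], 0.7), ([0.399, 0.445, 0.039], 0.65), ([0.422, 0.245, 0.034], 0.6)]
stand [([0.501, -0.226, 0.01], 0.97)]
tray [([0.671, 0.104, 0.005], 0.91), ([0.684, -0.338, 0.059], 0.48)]
wine_glass [([0.708, -0.186, 0.162], 0.84)]
tumbler [([0.682, -0.336, 0.056], 0.65)]
spoon [([0.657, 0.34, 0.013], 0.93)]
0.9 [ 0.25296942 -0.57152514  0.2313353 ] [ 3.07359498e+00  6.49830147e-01 -5.29418752e-05] [ 0.33853602 -0.73786515 -0.08873698]
```

View pics/top0.png

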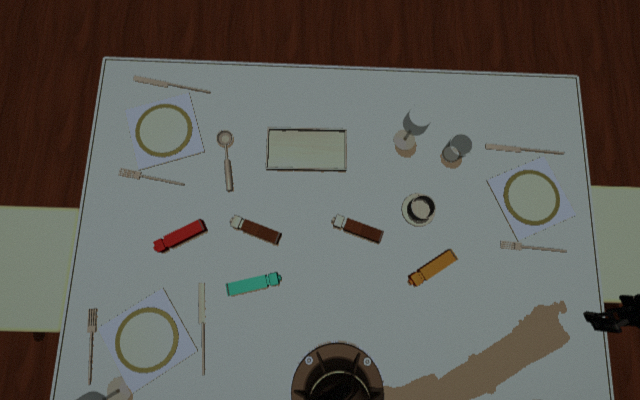

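View pics/scene0.png

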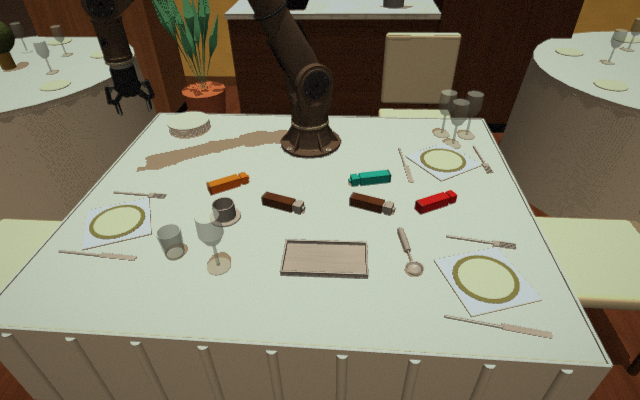

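Top view: the two brown mills are at about (256,230), head at (236,221), and (358,229), head at (338,220). Look-alikes to leave alone: red (180,236), turquoise (253,284), orange (432,267). The stand is at (419,210), the tray at (307,150), the wine glass at (408,130), the tumbler at (457,150) and the spoon at (226,160). I choose the two dark-wood mills with steel heads and will measure them by colour, with one close crop as the check.

```bash
cat > h.py <<'E'
from rig import r, fingers, kin, telemetry, eyes, look_for
import cv2, numpy as np
from scipy.spatial.transform import Rotation as Ro
Z=np.array([0,0,1.])
def ray(cam,px):
    c=eyes.get_calibration(cam) if isinstance(cam,str) else cam
    K=c["intrinsics"]; a=np.array(c["attitude"]); R=Ro.from_rotvec(a).as_matrix() if a.shape==(3,) else a
    d=np.linalg.solve(K,np.array([px[0],px[1],1.])); return np.array(c["eye"]),R@(d*[1,-1,-1])
def p2w(cam,px,z):
    e,d=ray(cam,px); return e+d*(z-e[2])/d[2]
def w2p(c,P):
    R=Ro.from_rotvec(c["attitude"]).as_matrix(); q=R.T@(np.array(P)-c["eye"]); q=c["intrinsics"]@(q*[1,-1,-1]); return q[:2]/q[2]
def ori(h,lean=0,flip=1):
    """tool z = down, leaning back by `lean` so that body leans toward h; tool y horizontal, perp. to h"""
    h=np.array([h[0],h[1],0.])/np.hypot(h[0],h[1])
    z=-np.cos(lean)*Z-np.sin(lean)*h
    y=flip*np.cross(Z,h); x=np.cross(y,z)
    return Ro.from_matrix(np.c_[x,y,z])
def wood(im):
    hsv=cv2.cvtColor(im,cv2.COLOR_RGB2HSV)
    m=cv2.inRange(hsv,(0,100,30),(18,255,150)); return m
E
python3 - <<'E'
from h import *
im=eyes.capture("top"); cal=eyes.get_calibration("top")
print([im[230,262],im[229,365],im[236,180],im[265,435]])
m=wood(im); m[:100]=0; m[:,:90]=0; m[:,580:]=0
n,l,st,ce=cv2.connectedComponentsWithStats(m)
for i in range(1,n):
    if 200<st[i,4]<2500:
        pts=np.argwhere(l==i)[:,::-1].astype(float)
        W=np.array([p2w(cal,p,.03)[:2] for p in pts]); rc=cv2.minAreaRect(W.astype(np.float32)*1000)
        u,s,vt=np.linalg.svd(W-W.mean(0),full_matrices=False)
        print(ce[i],st[i,4],"world",W.mean(0).round(3),"axis",vt[0].round(3),"rect",np.round(rc[1],0))
c=im[120:300,200:480]; cv2.imwrite("pics/crop1.png",cv2.resize(c,None,fx=2.8,fy=2.8,interpolation=cv2.INTER_CUBIC)[:,:,::-1])
for n,z,px in(("stand",.01,(421,209)),("tray",.018,(307,150)),("glass",.0,(405,143))): print(n,p2w(cal,px,z).round(3))
# IK survey at the cup
C=np.array([.503,-.222,0])
for g in (.0,.03,.055):
  for lean in (0,.3,.5):
    ok=[]
    for deg in range(-180,180,15):
      u=np.array([np.cos(np.radians(deg)),np.sin(np.radians(deg)),0])
      for f in (1,-1):
        R=Ro.from_rotvec(-np.pi/2*np.cross(Z,u))*ori(u,lean,f)   # takes u -> Z
        z=R.as_matrix()[:,2]
        p=C+Z*(.01+.075+g)
        if all(kin.solve_ik(p+.019*z+Z*dz,R.as_rotvec()) is not None for dz in (0,.08)): ok.append((deg,f))
    print(g,lean,z.round(2),ok)
E
```

```text
[array([56, 27, 17], dtype=uint8), array([52, 27, 13], dtype=uint8), array([115,  24,  19], dtype=uint8), array([121,  85,  33], dtype=uint8)]
[178.59730539 235.63023952] 668 world [0.398 0.453] axis [-0.482  0.876] rect [ 42. 148.]
[362.33796296 229.78703704] 432 world [ 0.431 -0.062] axis [-0.315 -0.949] rect [104.  36.]
[259.16397229 230.91685912] 433 world [0.419 0.23 ] axis [-0.345 -0.939] rect [104.  34.]
[432.8352 267.0528] 625 world [ 0.333 -0.261] axis [-0.554  0.833] rect [ 36. 154.]
[334.87820513 366.73557692] 1248 world [0.065 0.007] axis [ 0.115 -0.993] rect [132. 238.]
stand [ 0.5   -0.237  0.01 ]
tray [0.666 0.105 0.018]
glass [ 0.706 -0.194  0.   ]
0.0 0 [-0.97  0.26 -0.  ] [(-150, 1), (-150, -1), (-135, 1), (-135, -1), (-120, 1), (-120, -1), (-105, 1), (-105, -1), (-90, 1), (-90, -1), (-75, 1), (-75, -1), (-60, 1), (-60, -1), (15, 1), (15, -1), (30, 1), (30, -1), (45, 1), (45, -1), (60, 1), (60, -1), (75, 1), (75, -1), (90, 1), (90, -1), (105, 1), (105, -1)]
0.0 0.3 [-0.92  0.25 -0.3 ] [(-165, 1), (-165, -1), (-150, 1), (-150, -1), (-135, 1), (-135, -1), (-120, 1), (
[... 1901 characters left out ...]
1), (105, -1)]
0.055 0.3 [-0.92  0.25 -0.3 ] [(-150, 1), (-150, -1), (-135, 1), (-135, -1), (-120, 1), (-120, -1), (-105, 1), (-105, -1), (-90, 1), (-90, -1), (-75, 1), (-75, -1), (-60, 1), (-60, -1), (15, 1), (15, -1), (30, 1), (30, -1), (45, 1), (45, -1), (60, 1), (60, -1), (75, 1), (75, -1), (90, 1), (90, -1), (105, 1), (105, -1)]
0.055 0.5 [-0.85  0.23 -0.48] [(-165, 1), (-165, -1), (-150, 1), (-150, -1), (-135, 1), (-135, -1), (-120, 1), (-120, -1), (-105, 1), (-105, -1), (-90, 1), (-90, -1), (-75, 1), (-75, -1), (-60, 1), (-60, -1), (15, 1), (15, -1), (30, 1), (30, -1), (45, 1), (45, -1), (60, 1), (60, -1), (75, 1), (75, -1), (90, 1), (90, -1), (105, 1), (105, -1), (120, 1), (120, -1)]
```

View pics/crop1.png

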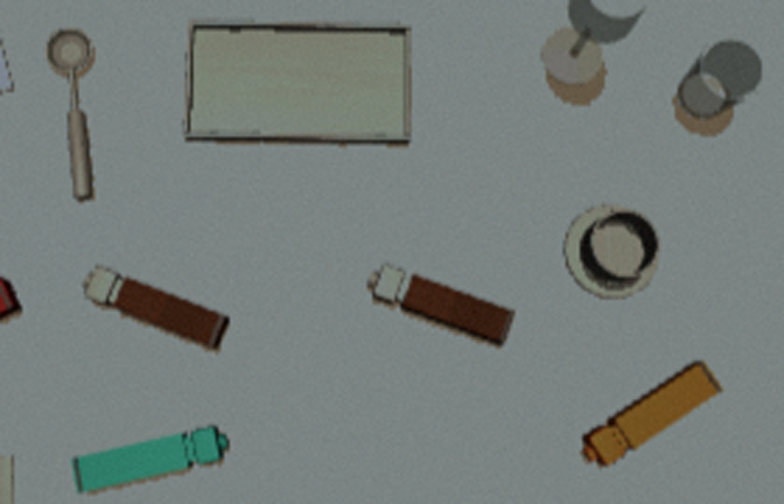

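```bash
python3 - <<'E'
from h import *
h=np.array([.345,.939,0]); c=np.array([.426,.249,0])
R=ori(h)
print([kin.solve_ik(c+Z*.2,ori(h,0,f).as_rotvec()) for f in (1,-1)])
r.reach(c+Z*.22,min((ori(h,0,f).as_rotvec() for f in (1,-1)),key=lambda o:np.abs(kin.solve_ik(c+Z*.22,o)-telemetry.sense()["q"]).max()))
cal=eyes.get_calibration("wrist"); im=eyes.capture("wrist"); cv2.imwrite("pics/w1.png",im[:,:,::-1])
m=wood(im); n,l,st,ce=cv2.connectedComponentsWithStats(m)
for i in range(1,n):
    if st[i,4]>1000:
        W=np.array([p2w(cal,p,.034)[:2] for p in np.argwhere(l==i)[:,::-1][::5]]); rc=cv2.minAreaRect(W.astype(np.float32)*1000)
        print(ce[i],st[i],W.mean(0).round(4),np.linalg.svd(W-W.mean(0),full_matrices=False)[2][0].round(3),np.round(rc,1) if 0 else rc)
s=telemetry.sense(); print(s["clock"],s["tool_pos"],s["contact_force"],s["q"].round(2))
print([(np.round(d["xyz"],3).tolist(),round(d["confidence"],2)) for d in look_for("mill_left","wrist")])
E
```

```text
[array([ 0.15375984,  0.4533378 , -1.05723816,  1.86986124,  0.44704894,
        1.0809606 ,  1.71094238]), array([ 0.19157632,  0.48467759, -1.12601755,  1.86761702,  0.49054197,
        1.10347553, -1.4733313 ])]
[244.87158145  25.15497424] [ 196    0   88   63 2523] [0.4156 0.4278] [ 0.608 -0.794] ((413.0191650390625, 435.1108703613281), (34.429534912109375, 88.64024353027344), 29.06305503845215)
[317.40601875 191.24124322] [ 304  151   27   82 2027] [0.4234 0.2332] [0.339 0.941] ((422.73431396484375, 231.21951293945312), (103.43011474609375, 31.46732521057129), 70.55276489257812)
3.9417 [0.42645098 0.24836391 0.21985944] [0.12180928 0.35078588 1.49444955] [ 0.19  0.45 -1.11  1.84  0.45  1.13 -1.43]
[([0.42, 0.423, 0.034], 0.94), ([0.428, 0.246, 0.036], 0.86), ([0.277, 0.253, 0.033], 0.75)]
```

The crop shows the two dark-wood mills with steel heads: left at (160,310) and right at (440,305) in the crop, heads to the left (+y). The wrist fit agrees with the top view to about 4 mm. Next I weigh the left mill.

```bash
cat >> h.py <<'E'
def best(p,h,lean=0):
    q=telemetry.sense()["q"]
    c=[(np.abs(s-q).max(),f) for f in (1,-1) for s in [kin.solve_ik(p,ori(h,lean,f).as_rotvec())] if s is not None]
    return ori(h,lean,min(c)[1]).as_rotvec()
def locate(near,z=.034):
    """wood blob nearest to `near` in the wrist picture -> centre of mill, heading, size"""
    cal=eyes.get_calibration("wrist"); im=eyes.capture("wrist"); out=[]
    n,l,st,ce=cv2.connectedComponentsWithStats(wood(im))
    for i in range(1,n):
        if st[i,4]<800: continue
        W=np.array([p2w(cal,p,z)[:2] for p in np.argwhere(l==i)[:,::-1]])
        (cx,cy),sz,_=cv2.minAreaRect(W.astype(np.float32)*1000)
        a=np.linalg.svd((W-W.mean(0))[::5],full_matrices=False)[2][0]; a*=np.sign(a[1])
        out.append((np.hypot(*(W.mean(0)-near)),np.array([cx,cy])/1000+.02*a,a,np.round(sz)))
    return min(out,key=lambda o:o[0])[1:]
def force():
    r.pause(.3); f=[]
    for _ in range(5): f.append(telemetry.sense()["contact_force"]); r.pause(.04)
    return np.mean(f,0)
def weigh(c,h):
    c=np.array([c[0],c[1],0]); o=best(c+Z*.08,h)
    r.move_straight(c+Z*.08,o,feed=.25); f0=force()
    r.move_straight(c+Z*.003,feed=.15,force_limit=15); fingers.move_gripper(0.,40)
    print("width",telemetry.sense()["gripper_width"],"z",telemetry.sense()["tool_pos"][2])
    r.move_straight(c+Z*.08,feed=.15); f1=force(); print("force",f0.round(2),f1.round(2),"diff",(f1-f0).round(2),"w",telemetry.sense()["gripper_width"])
    r.move_straight(c+Z*.0035,feed=.1,force_limit=10); fingers.move_gripper(1.); r.pause(.1)
    r.move_straight(c+Z*.15,feed=.3); print("t",telemetry.sense()["clock"]); return f1-f0
E
python3 - <<'E'
from h import *
weigh((.429,.251),(.339,.941))
c,h,s=locate(np.array([.423,.232])); print("left now",c,h,s)
E
```

```text
width 0.39141848603771967 z 0.003562614951464739
force [-0.18 -0.21  0.21] [ 0.62  0.04 -3.65] diff [ 0.8   0.26 -3.86] w 0.3885531362941138
t 9.625
left now [0.42831966 0.24957728] [0.31063309 0.9505299 ] [104.  32.]
```

```bash
python3 - <<'E'
from h import *
p=np.array([.437,-.043,.22]); r.reach(p,best(p,(.315,.949)))
c,h,s=locate(np.array([.431,-.062])); print("right",c,h,s)
if np.hypot(*(c-p[:2]))<.02: weigh(c,h)
c,h,s=locate(np.array([.431,-.062])); print("right now",c,h,s)
# stand and tray views from above
p=np.array([.44,-.2,.3]); r.reach(p,best(p,(1,0)))
cal=eyes.get_calibration("wrist"); im=eyes.capture("wrist"); cv2.imwrite("pics/w_stand.png",im[:,:,::-1])
np.savez("cal_stand.npz",**cal)
print("stand",[(np.round(d["xyz"],3).tolist(),round(d["confidence"],2)) for d in look_for("stand","wrist")],w2p(cal,(.503,-.225,.056)))
print(telemetry.sense()["clock"])
E
```

```text
right [ 0.44168112 -0.04161428] [0.31810317 0.9480561 ] [104.  32.]
width 0.38953334586895594 z 0.003495090937477019
force [ 0.38  0.18 -0.07] [-0.05 -0.28 -1.21] diff [-0.43 -0.46 -1.14] w 0.38849518584542536
t 16.525
right now [ 0.44181743 -0.04156665] [0.32075892 0.94716087] [104.  33.]
stand [([0.506, -0.228, 0.007], 0.56)] [336.03433356 124.50323065]
17.55
```

View pics/w_stand.png

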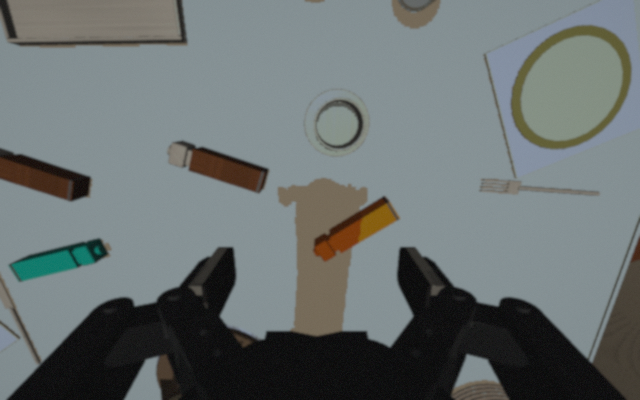

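The picture shows the stand base centred near (337,123) and its cup bore near (339,123). The right mill is at (218,167), untouched apart from my weighing. The left mill weighs about 3.9 N against about 1.1 N, so the left one is full. Next I lay the right (empty) mill in the tray.

```bash
python3 - <<'E'
from h import *
w=dict(np.load("cal_stand.npz")); 
im=cv2.imread("pics/w_stand.png",0)
print("stand base",p2w(w,(337,123),.006).round(4),"floor/cup px check",p2w(w,(339.5,122.5),.03).round(4),"edges",[p2w(w,p,.006).round(3)[:2].tolist() for p in((304,123),(370,123),(337,89),(337,157))])
t=eyes.get_calibration("top")
C=np.array([p2w(t,(200+x/2.8,120+y/2.8),.018)[:2] for x,y in((190,24),(410,27),(410,141),(187,138))])
ce=C.mean(0); ty=(C[0]-C[1])+(C[3]-C[2]); ty/=np.hypot(*ty); print("tray",ce.round(4),ty.round(3),[np.hypot(*(C[i]-C[i-1])).round(3) for i in range(4)])
# pick the empty mill
c=np.array([.4418,-.0416,0]); h=np.array([.32,.947,0])
r.reach(c+Z*.12,best(c+Z*.12,h))
fingers.move_gripper(1.); r.move_straight(c+Z*.003,feed=.2,force_limit=15); fingers.move_gripper(0.,50)
r.move_straight(c+Z*.15,feed=.25)
d=np.array([*ce,0]); o=best(d+Z*.15,ty); r.reach(d+Z*.15,o)
print("w",telemetry.sense()["gripper_width"])
# check with the wrist view before lowering
cal=eyes.get_calibration("wrist"); im=eyes.capture("wrist"); cv2.imwrite("pics/w_tray.png",im[:,:,::-1]); print(w2p(cal,[*ce,.005]),telemetry.sense()["clock"])
E
```

```text
stand base [ 0.5038 -0.2299  0.006 ] floor/cup px check [ 0.505  -0.2317  0.03  ] edges [[0.504, -0.18], [0.504, -0.28], [0.552, -0.229], [0.452, -0.231]]
tray [0.6684 0.105 ] [-0.024  1.   ] [np.float64(0.127), np.float64(0.237), np.float64(0.127), np.float64(0.235)]
w 0.38563837229070813
[316.06750566 187.06586955] 21.8167
```

View pics/w_tray.png

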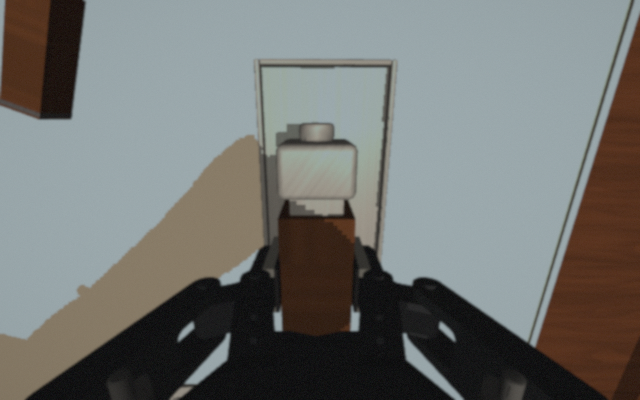

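The mill is held square over the tray: tray end wall at (257–396, 63), mill axis at x≈317, well inside. Now I lower and release it, then fetch the full mill with a leaned grasp.

```bash
python3 - <<'E'
from h import *
p=telemetry.sense()["tool_pos"]
r.move_straight([p[0],p[1],.03],feed=.2); print(r.move_straight([p[0],p[1],.0085],feed=.05,force_limit=6),telemetry.sense()["tool_pos"][2])
fingers.move_gripper(.6); r.pause(.1); r.move_straight([p[0],p[1],.16],feed=.3)
# full mill
p=np.array([.428,.25,.22]); r.reach(p,best(p,(.32,.947))); fingers.move_gripper(1.)
c,h,s=locate(np.array([.423,.232])); print("left",c,h,s)
M=np.array([*c,.017]); h=np.array([*h,0]); L=.35
g=M+.0125*h; g[2]=.006
o=best(g+Z*.1,h,L); z=Ro.from_rotvec(o).as_matrix()[:,2]
r.move_straight(g-.09*z,o,feed=.25); print(r.move_straight(g,feed=.15,force_limit=15))
fingers.move_gripper(0.,100)
s=telemetry.sense(); Rg=Ro.from_rotvec(s["eef_rot"])
Rm=np.c_[h,np.cross(Z,h),Z]                     # mill frame in world at grasp
np.savez("grasp.npz",R=(Rg.inv()*Ro.from_matrix(Rm)).as_matrix(),t=Rg.inv().apply(M-s["tool_pos"]))
r.move_straight(s["tool_pos"]+Z*.16,feed=.2)
s=telemetry.sense(); print("w",s["gripper_width"],s["clock"],s["contact_force"].round(2))
T=np.load("grasp.npz"); C=np.array([.504,-.230,0])
for deg in range(15,95,15):
    u=np.array([np.cos(np.radians(deg)),np.sin(np.radians(deg)),0])
    Rmt=np.c_[Z,np.cross(Z,u),-u]               # mill x up, its own z -> -u
    R=Ro.from_matrix(Rmt)*Ro.from_matrix(T["R"]).inv()
    for f in (.11,.0115):
        q=kin.solve_ik(C+Z*(f+.075)-R.apply(T["t"]),R.as_rotvec())
        print(deg,f,None if q is None else (q.round(2).tolist(),np.abs(q-s["q"]).max().round(2)),R.as_matrix()[:,2].round(2))
E
```

```text
True 0.008580308662337124
left [0.42861728 0.24875777] [0.33194109 0.94330012] [104.  32.]
False
w 0.37721607268855606 28.7333 [-0.19 -0.49 -3.55]
15 0.11 ([1.71, 0.86, -1.11, 2.37, 4.19, 0.44, 1.73], np.float64(3.62)) [ 0.91  0.24 -0.34]
15 0.0115 ([1.46, 0.96, -0.72, 2.38, 4.17, 0.72, 1.92], np.float64(3.59)) [ 0.91  0.24 -0.34]
30 0.11 ([1.69, 0.89, -1.04, 2.17, -1.16, 0.53, 0.95], np.float64(2.55)) [ 0.81  0.47 -0.34]
30 0.0115 ([1.68, 1.14, -1.03, 2.17, -1.14, 0.36, 1.13], np.float64(2.73)) [ 0.81  0.47 -0.34]
45 0.11 ([1.52, 0.85, -0.83, 1.97, -0.88, 0.87, 0.77], np.float64(2.37)) [ 0.66  0.66 -0.34]
45 0.0115 ([1.65, 1.2, -1.07, 1.96, -0.44, 0.61, 0.53], np.float64(2.13)) [ 0.66  0.66 -0.34]
60 0.11 ([1.58, 1.1, -1.15, 1.74, -0.3, 0.99, 0.32], np.float64(1.92)) [ 0.47  0.81 -0.34]
60 0.0115 ([1.61, 1.36, -1.24, 1.74, 0.01, 0.91, 0.19], np.float64(1.79)) [ 0.47  0.81 -0.34]
75 0.11 ([1.41, 1.1, -1.04, 1.54, -0.28, 1.3, 0.39], np.float64(1.99)) [ 0.24  0.91 -0.34]
75 0.0115 ([1.45, 1.33, -1.16, 1.54, -0.02, 1.22, 0.3], np.float64(1.9)) [ 0.24  0.91 -0.34]
90 0.11 ([1.25, 1.13, -0.98, 1.35, -0.22, 1.57, 0.44], np.float64(2.04)) [ 0.    0.94 -0.34]
90 0.0115 ([1.29, 1.33, -1.09, 1.35, -0.02, 1.5, 0.4], np.float64(2.0)) [ 0.    0.94 -0.34]
```

```bash
cat >> h.py <<'E'
def upright(foot,deg=60):
    T=np.load("grasp.npz"); u=np.array([np.cos(np.radians(deg)),np.sin(np.radians(deg)),0])
    R=Ro.from_matrix(np.c_[Z,np.cross(Z,u),-u])*Ro.from_matrix(T["R"]).inv()
    return np.array(foot)+Z*.075-R.apply(T["t"]),R.as_rotvec()
E
python3 - <<'E'
from h import *
p,o=upright((.504,-.230,.17)); print(p.round(3),kin.solve_ik(p,o))
r.reach(p,o); p,o=upright((.504,-.230,.075)); r.move_straight(p,o,feed=.15)
s=telemetry.sense(); print(s["gripper_width"],s["clock"],s["tool_pos"].round(3),p.round(3))
im=eyes.capture("scene"); cal=eyes.get_calibration("scene")
for P in((.504,-.230,.075),(.504,-.230,.225),(.504,-.230,.056)): print(P,w2p(cal,P).round(1))
print([(np.round(d["xyz"],3).tolist(),round(d["confidence"],2)) for d in look_for("stand","scene")])
c=im[100:290,160:400]; cv2.imwrite("pics/up.png",cv2.resize(c,None,fx=3,fy=3,interpolation=cv2.INTER_CUBIC)[:,:,::-1])
E
```

```text
[ 0.509 -0.221  0.258] [ 1.43671316  0.82870727 -0.83417882  1.73550931 -0.66696312  1.17899723
  0.57020716]
0.37836951021250204 31.4833 [ 0.51  -0.221  0.164] [ 0.509 -0.221  0.163]
(0.504, -0.23, 0.075) [221.2 198.9]
(0.504, -0.23, 0.225) [212.8 157.8]
(0.504, -0.23, 0.056) [222.1 203.7]
[([0.518, -0.213, 0.026], 0.86), ([0.682, 0.096, 0.035], 0.68), ([0.693, -0.326, 0.064], 0.33)]
```

View pics/up.png

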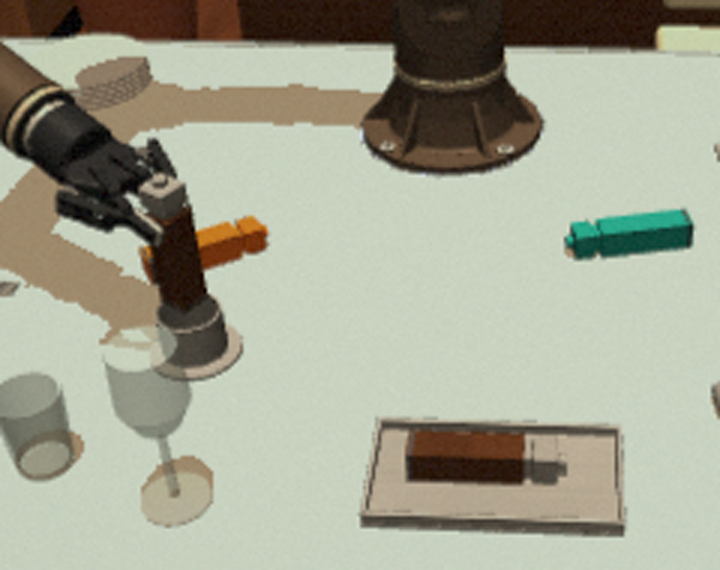

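The mill is upright over the cup: foot near crop (184,305), rim ellipse x 159–225. The empty mill lies in the tray. The foot may be about 5 mm off in y, so I take one closer look with grid marks before lowering.

```bash
python3 - <<'E'
from h import *
cal=eyes.get_calibration("scene"); im=eyes.capture("scene").copy()
wc=eyes.get_calibration("wrist"); wi=eyes.capture("wrist")
tc=eyes.get_calibration("top"); ti=eyes.capture("top")
def circ(img,c,P,rad,z,x0,y0,w,h,k):
    b=cv2.resize(img[y0:y0+h,x0:x0+w],None,fx=k,fy=k,interpolation=cv2.INTER_CUBIC)
    pts=[((w2p(c,(P[0]+rad*np.cos(a),P[1]+rad*np.sin(a),z))-[x0,y0]+.5)*k).astype(int) for a in np.linspace(0,6.28,60)]
    for p in pts: cv2.circle(b,tuple(int(v) for v in p),0,(0,255,0),-1)
    return b
P=(.504,-.230)
a=circ(im,cal,P,.050,.006,195,165,60,70,6)
b2=circ(im,cal,P,.035,.056,195,165,60,70,6); a=np.where((b2==[0,255,0]).all(2,keepdims=True),np.uint8([255,255,0]),a)
b=circ(ti,tc,P,.050,.006,385,175,70,70,6); b2=circ(ti,tc,P,.035,.056,385,175,70,70,6); b=np.where((b2==[0,255,0]).all(2,keepdims=True),np.uint8([255,255,0]),b)
cv2.imwrite("pics/cmp.png",np.hstack([a,b])[:,:,::-1]); print(a.shape,b.shape,w2p(wc,(.504,-.23,.056)),w2p(wc,(.504,-.23,.07)))
E
```

```text
(420, 360, 3) (420, 420, 3) [314.24689409 357.65143506] [314.21394986 349.01322071]
```

View pics/cmp.png

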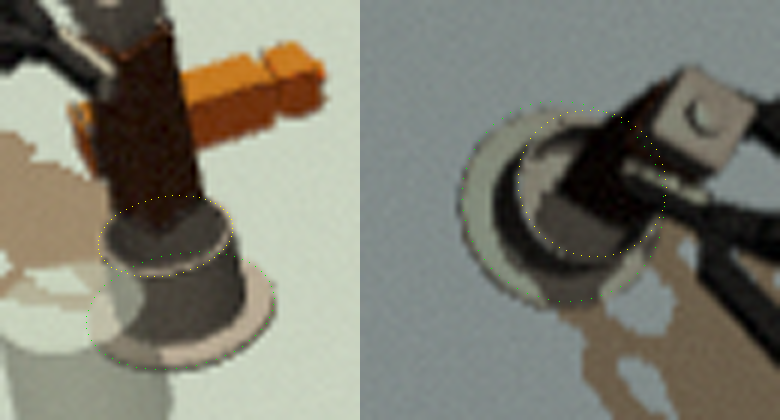

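The projected rim and base circles for (0.504, −0.230) match both views, and the foot edges (110–205, centred near 158) match the predicted 160. I lower it now.

```bash
python3 - <<'E'
from h import *
C=(.504,-.230)
for z,f,l in((.05,.1,6),(.0105,.04,5)):
    p,o=upright((*C,z)); hit=r.move_straight(p,o,feed=f,force_limit=l)
    s=telemetry.sense(); print(hit,"foot z",(s["tool_pos"]-p)[2]+z,s["contact_force"].round(2),s["clock"])
    if hit: break
im=eyes.capture("scene"); cv2.imwrite("pics/low.png",cv2.resize(im[130:240,170:290],None,fx=5,fy=5,interpolation=cv2.INTER_CUBIC)[:,:,::-1])
E
```

```text
False foot z 0.04920467465475699 [-0.11  0.41 -2.46] 32.1333
True foot z 0.014152090219568874 [-0.87 -0.92  4.26] 32.975
```

View pics/low.png

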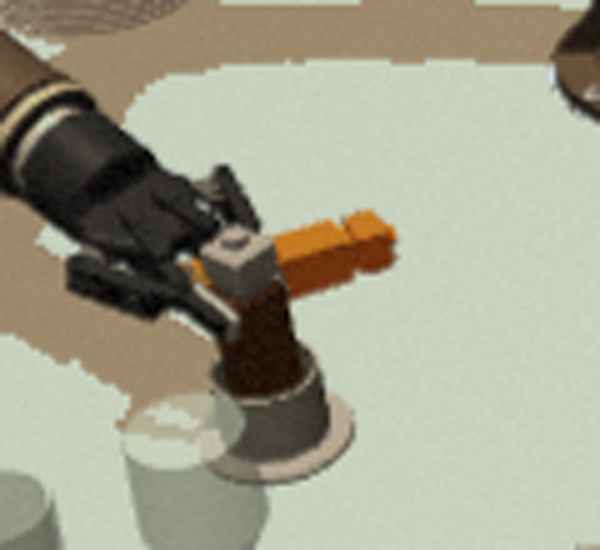

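The mill is inside the cup, but contact came about 4 mm earlier than expected, so probably one edge of the foot touched first. I will soften the grip and seat it gently before letting go, so that it does not drop.

```bash
python3 - <<'E'
from h import *
fingers.move_gripper(0.,20); r.pause(.2)
s=telemetry.sense(); print(s["contact_force"].round(2),s["gripper_width"])
p0=s["tool_pos"]
for k in range(3):
    p=telemetry.sense()["tool_pos"]
    hit=r.move_straight(p-Z*.0015,feed=.01,force_limit=10); s=telemetry.sense()
    print(hit,(s["tool_pos"]-p0)[2].round(4),s["contact_force"].round(2),s["moment"].round(2))
    if s["contact_force"][2]>18: break
w=s["gripper_width"]
im=eyes.capture("scene"); cv2.imwrite("pics/low2.png",cv2.resize(im[130:240,170:290],None,fx=5,fy=5,interpolation=cv2.INTER_CUBIC)[:,:,::-1])
print(w,s["clock"])
E
```

```text
[ 0.38 -0.75  5.04] 0.3792733873925688
False 0.0 [-3.73 -2.8   8.96] [0.2  0.02 0.32]
False 0.0 [-4.75 -2.85  8.76] [0.26 0.23 0.5 ]
False 0.0001 [-5.02 -4.1   9.97] [0.27 0.26 0.6 ]
0.38155305207822404 34.1917
```

The tool does not sink any further, so the foot rests on the floor. The 4 mm is the along-axis bias of the grasp (the wood measured 104 mm instead of 110 mm). I relieve the pressure and release in small steps.

```bash
python3 - <<'E'
from h import *
s=telemetry.sense(); p=s["tool_pos"]; r.move_straight(p+Z*.0003,feed=.01); print(telemetry.sense()["contact_force"].round(2),(telemetry.sense()["tool_pos"]-p).round(4))
for w in (.40,.43,.47,.55,.7): fingers.move_gripper(w,20)
r.pause(.2); s=telemetry.sense(); print(s["contact_force"].round(2),(s["tool_pos"]-p).round(4),s["clock"])
im=eyes.capture("scene"); cv2.imwrite("pics/rel.png",np.hstack([cv2.resize(q[130:240,170:290],None,fx=3.2,fy=4,interpolation=cv2.INTER_CUBIC) for q in (im,eyes.capture("scene"))][:1])[:,:,::-1])
z=Ro.from_rotvec(s["eef_rot"]).as_matrix()[:,2]
r.move_straight(s["tool_pos"]-.12*z,feed=.12)
s=telemetry.sense(); r.move_straight(s["tool_pos"]+[-.03,-.05,.1],feed=.25)
im=eyes.capture("scene"); cal=eyes.get_calibration("scene")
for P in((.504,-.230,.01),(.504,-.230,.16)): print(((w2p(cal,P)-[170,130]+.5)*5).round(0))
cv2.imwrite("pics/fin.png",np.hstack([cv2.resize(im[130:240,170:290],None,fx=5,fy=5,interpolation=cv2.INTER_CUBIC)[:500,:400],cv2.resize(im[210:310,260:390],None,fx=3,fy=3)[:, :390].repeat(1,0) if 0 else cv2.resize(im[225:285,270:380],(400,500))])[:,:,::-1]); print(telemetry.sense()["clock"])
E
```

```text
[-0.19 -0.47 -0.02] [-0.     -0.0001  0.    ]
[0.16 0.32 0.38] [-0.      0.      0.0003] 35.95
[275. 428.]
[235. 234.]
37.8583
```

View pics/fin.png

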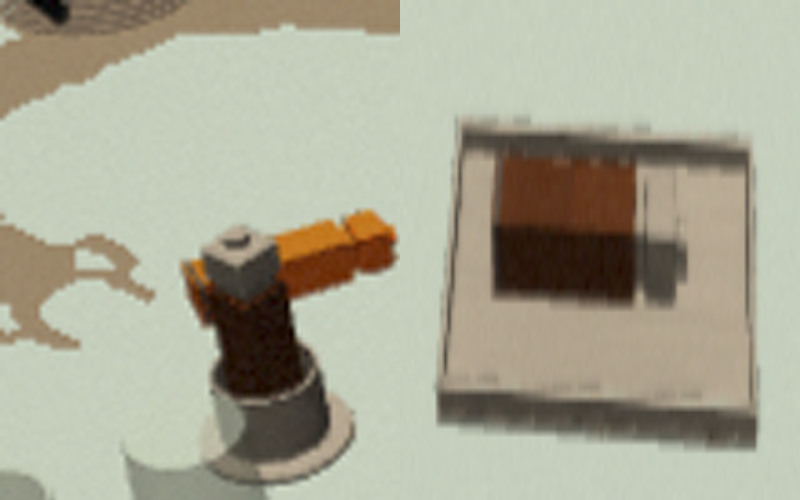

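The full mill stands upright: its knob is at (238,232), where (235,234) was expected. The empty mill lies flat inside the tray, and the arm is clear. I hand it in.

```bash
python3 -c "
from rig import r
print(r.finish_job())"
```

```text
the job is handed in; nothing more can be done
None
```

I handed the job in at about 38 s with no verdict shown: the left mill was the full one (about 3.9 N against 1.1 N) and stands upright in the cup, the empty right mill lies flat in the tray, and I never touched the wine glass, tumbler or spoon.

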